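# Size a pump plunger on the step ring gauge

## Task

Find the size of the middle plunger of the three in the rack: take it by its black grip and push it nose first into the row of rings of the gauge, through every ring that lets it pass, until one stops it. Press it home against that ring for a moment with a gentle but definite push of about 10 N, never more than 18 N, then let go and leave it there in the rings with its nose at the ring that stopped it. Leave the other two plungers and everything else on the worktop where they are.

Things in the scene. Friction and masses are not known exactly. Their poses are not given: they have to be found in the camera images.
- gauge: Step ring gauge, fixed: five upright plates one behind the other, a round bore in each, all on one level axis 70 mm above the worktop. Origin on the worktop under the front face of the first plate, below the axis; x: the way a plunger is pushed in (away from the robot within 0.2 rad), z up. Plates 56 mm wide, 8 thick, tops 100 mm up; base x -19 to 115 mm, 84 wide, 14 high (21 under the plates).
- gauge_mouth (a point): Centre of the first, largest bore at its front face, 70 mm above the worktop; axes as the gauge's. Front faces of the plates lie 0, 28, 56, 76 and 96 mm along x; bore diameters 30, 25.5, 19.5, 13.5 and 8 mm in that order, plain edges. A head stops at the first ring smaller than itself: its bevelled front edge then stands about 1 mm inside that bore, its pilot pin through it.
- rack_middle (a point): Centre of the middle place of the fixed plunger rack, 60 mm above the worktop. Plungers lie level along its x (away from the robot), noses to +x, 54 mm apart in y, mid-heads within 2 mm of x = 0, stem and pilot in open V notches of two walls at x = -50 and 40 mm (8 mm thick, tops 69 mm up; base x -60 to 52, 156 wide, 10 high). They lift straight up; nothing is beneath the grips.
- plunger_a_grip (a point): Centre of the black grip of a loose plunger; x along it to the nose. Grip 16 mm square, sides upright, 46 long, with 19 mm square end flanges 3 mm long; then a stem 10 mm dia x 40, the steel head, 64 long, front edge bevelled 3 mm, and a pilot pin 6 mm dia, 14 long, round end. Head dia is 12, 18 or 24 mm, not told which; else alike. Place in the rack varies. 120 to 195 g, nose-heavy.
- plunger_a_nose (a point): Centre of the front end face of the head of the plunger with plunger_a_grip, 127 mm ahead of that point on the axis; the pilot pin stands out 14 mm beyond. x points out of the nose.
- plunger_b_grip (a point): Centre of the black grip of a loose plunger; x along it to the nose. Grip 16 mm square, sides upright, 46 long, with 19 mm square end flanges 3 mm long; then a stem 10 mm dia x 40, the steel head, 64 long, front edge bevelled 3 mm, and a pilot pin 6 mm dia, 14 long, round end. Head dia is 12, 18 or 24 mm, not told which; else alike. Place in the rack varies. 120 to 195 g, nose-heavy.
- plunger_b_nose (a point): Centre of the front end face of the head of the plunger with plunger_b_grip, 127 mm ahead of that point on the axis; the pilot pin stands out 14 mm beyond. x points out of the nose.
- plunger_c_grip (a point): Centre of the black grip of a loose plunger; x along it to the nose. Grip 16 mm square, sides upright, 46 long, with 19 mm square end flanges 3 mm long; then a stem 10 mm dia x 40, the steel head, 64 long, front edge bevelled 3 mm, and a pilot pin 6 mm dia, 14 long, round end. Head dia is 12, 18 or 24 mm, not told which; else alike. Place in the rack varies. 120 to 195 g, nose-heavy.
- plunger_c_nose (a point): Centre of the front end face of the head of the plunger with plunger_c_grip, 127 mm ahead of that point on the axis; the pilot pin stands out 14 mm beyond. x points out of the nose.
- specimen_cup: Bystander, loose: specimen cup with a screw lid, 57 x 61 mm high; origin at the centre of its underside.
- dropper: Bystander, loose: small dropper bottle, 33 x 102 mm high; origin at the centre of its underside.
- dish: Bystander, loose: petri dish, 63 x 14 mm high; origin at the centre of its underside.
- lab_timer: Bystander, loose: white timer, 60 x 64 x 22 mm; origin at the centre of its underside.
- pen: Bystander, loose: ball pen, 145 mm long, lying; origin at the centre of its underside.
Things that resemble listed ones, but are neither listed nor needed, are in the scene too. Leave any yellow look-alike of the part that bears plunger_a_grip alone.

How it is judged:
On the way, in this order (a step that is already met when the one before it is completed fails the run):
1. a plunger is lifted clear of the rack's middle place (distance between each of plunger_a_nose, plunger_b_nose, plunger_c_nose and rack_middle above 0.05 m and height (world z) of any of plunger_a_grip, plunger_b_grip, plunger_c_grip above 0.09 m), for 0.1 s.
2. its nose has passed the first two rings of the gauge (((x of plunger_a_nose in the frame of gauge above 0.04 m and horizontal distance between plunger_a_nose and gauge below 0.11 m and height (world z) of plunger_a_nose below 0.085 m and angle between the x axis of plunger_a and the x axis of gauge, either way round below 0.25 rad) or (x of plunger_b_nose in the frame of gauge above 0.04 m and horizontal distance between plunger_b_nose and gauge below 0.11 m and height (world z) of plunger_b_nose below 0.085 m and angle between the x axis of plunger_b and the x axis of gauge, either way round below 0.25 rad) or (x of plunger_c_nose in the frame of gauge above 0.04 m and horizontal distance between plunger_c_nose and gauge below 0.11 m and height (world z) of plunger_c_nose below 0.085 m and angle between the x axis of plunger_c and the x axis of gauge, either way round below 0.25 rad))), for 0.05 s.
3. it is pressed against the ring that stops it with at least 5 N (((x of plunger_a_nose in the frame of gauge between 0.0935 and 0.102 m and y of plunger_a_nose in the frame of gauge between -0.006 and 0.006 m and z of plunger_a_nose in the frame of gauge between 0.062 and 0.078 m and angle between the x axis of plunger_a and the x axis of gauge, either way round below 0.25 rad and contact force between plunger_a and gauge above 5 N) or (x of plunger_b_nose in the frame of gauge between 0.0735 and 0.082 m and y of plunger_b_nose in the frame of gauge between -0.006 and 0.006 m and z of plunger_b_nose in the frame of gauge between 0.062 and 0.078 m and angle between the x axis of plunger_b and the x axis of gauge, either way round below 0.25 rad and contact force between plunger_b and gauge above 5 N) or (x of plunger_c_nose in the frame of gauge between 0.0535 and 0.062 m and y of plunger_c_nose in the frame of gauge between -0.006 and 0.006 m and z of plunger_c_nose in the frame of gauge between 0.062 and 0.078 m and angle between the x axis of plunger_c and the x axis of gauge, either way round below 0.25 rad and contact force between plunger_c and gauge above 5 N))), for 0.2 s.
At the end, for the whole second after the job is handed in: The plunger from the rack's middle lies released and at rest in the rings, nose within 4 mm of the face of the ring that stops it, within 6 mm sideways, 8 mm in height and 0.25 rad of the bore axis; every plunger nose is over 50 mm from the rack's middle (((x of plunger_a_nose in the frame of gauge between 0.092 and 0.102 m and y of plunger_a_nose in the frame of gauge between -0.006 and 0.006 m and z of plunger_a_nose in the frame of gauge between 0.062 and 0.078 m and angle between the x axis of plunger_a and the x axis of gauge, either way round below 0.25 rad and linear speed of plunger_a below 0.02 m/s and contact force between plunger_a and the fingers below 0.1 N) or (x of plunger_b_nose in the frame of gauge between 0.072 and 0.082 m and y of plunger_b_nose in the frame of gauge between -0.006 and 0.006 m and z of plunger_b_nose in the frame of gauge between 0.062 and 0.078 m and angle between the x axis of plunger_b and the x axis of gauge, either way round below 0.25 rad and linear speed of plunger_b below 0.02 m/s and contact force between plunger_b and the fingers below 0.1 N) or (x of plunger_c_nose in the frame of gauge between 0.052 and 0.062 m and y of plunger_c_nose in the frame of gauge between -0.006 and 0.006 m and z of plunger_c_nose in the frame of gauge between 0.062 and 0.078 m and angle between the x axis of plunger_c and the x axis of gauge, either way round below 0.25 rad and linear speed of plunger_c below 0.02 m/s and contact force between plunger_c and the fingers below 0.1 N)) and distance between each of plunger_a_nose, plunger_b_nose, plunger_c_nose and rack_middle above 0.05 m); the robot touches nothing.
It fails at once if a plunger in the gripper is pressed on the gauge with more than 18 N ((contact force between plunger_a and gauge above 18 N and contact force between plunger_a and the fingers above 1 N) or (contact force between plunger_b and gauge above 18 N and contact force between plunger_b and the fingers above 1 N) or (contact force between plunger_c and gauge above 18 N and contact force between plunger_c and the fingers above 1 N)).
It fails at once if more than one plunger is moved by over 20 mm (distance of each of plunger_a_nose, plunger_b_nose from where it was at the start of the episode above 0.02 m or distance of each of plunger_a_nose, plunger_c_nose from where it was at the start of the episode above 0.02 m or distance of each of plunger_b_nose, plunger_c_nose from where it was at the start of the episode above 0.02 m).
It fails at once if a bystander is moved by over 30 mm (distance of any of specimen_cup, dropper, dish, lab_timer, pen from where it was at the start of the episode above 0.03 m).
It also fails if it takes over 72 s, if anything falls off the work surface, if the arm or the gripper's body presses on something with over 40 N, if the wrist force passes 120 N, or if a joint passes its speed limit or range.

## Robot

A 6-joint arm with a two-finger parallel gripper is mounted at the origin on a cart in front of the work surface, level with it; the furniture and walls round the work are solid. World frame = base frame: x ahead of the robot, y to its left, z up, the work surface at z = 0. Lengths are in m, angles in rad, forces in N, time in s.
With the tool pointing down it reaches from about 0.2 to 0.875 m from the base axis. Payload 3.4 kg.
Tool frame: the origin (TCP) lies between the finger pads; the fingertips stand 25 mm ahead of it and the grasp point (between the pads) lies 6 mm ahead of it (r.nose_length is the z of the fingertips in the tool frame, in m); z points along the fingers, y is the line along which they close (so a half turn about z gives the same grasp; the last joint's range is limited). The gripper opens to 94 mm and grips with 3 to 60 N. Pads are 16 mm wide; open, the fingers measure 119 mm over their backs; the gripper's body (75 mm by 177 mm) begins 78 mm behind the grasp point.
Start: joints at [1.155, 0.276, 1.505, -0, 1.361, -0.121], TCP at [0.167, 0.55, 0.23] pointing down, gripper open.
Joint ranges: [-2.89, 2.89], [-0.75, 2.08], [0.22, 2.7], [-1.18, 4.32], [0.11, 2.71], [-2.7, 2.7]. Speed limits (rad/s): [2.57, 2.57, 3.14, 3.14, 3.14, 3.14].

## Interface

Orientations are given as a unit quaternion [w, x, y, z].
In Python, from plant import r, gripper_to, inverse_kinematics, vision, models, telemetry gives the robot as it stands. Calls block until the motion is done:
- r.move_to(position, orientation): joint-space move of the TCP to a pose.
- r.move_l(position, rot=None, vel=0.15, guard=None): straight line of the TCP; rot=None keeps the orientation; vel is the mean speed in m/s. With guard (N) it stops when the force on the tool has changed by that much, and returns True; else False.
- r.movej(angles): joint-space move.
- gripper_to(opening, f_grip=None): finger opening in m; f_grip is the grip in N (None keeps the last); returns when the fingers have stopped.
- r.hold(seconds).
- inverse_kinematics(position, orientation): joint angles nearest the present ones, or None.
- vision.snapshot(name): name is "scene" or "side" or "wrist"; returns the picture (400x640x3 uint8, red, green, blue); there is no depth.
- vision.get_calibration(name): a dict with "fx", "fy", "cx", "cy" (pixels), "position" and "orientation" of the camera in the world. Camera axes: x right, y down, z forward; pixel columns grow to the right and rows downward; lengths in m; the calibration is good to about 2 mm. A picture is of the moment at which its call begins: read the wrist's pose just before it. get_calibration takes no time and is no camera call; for the wrist camera it gives the pose at the moment of the call.
A pose or a line that the arm cannot do raises r.PlanningError and nothing moves.
- r.sign_off(): hands the job in; it is judged then, once.
Trained networks look in the newest picture that a camera, given by its name, has taken for a name from the list of things; names that differ only in an ending like _2 or _b are one class to them, and where a whole thing is asked for, a point or a joint stands for the part that bears it (a point fixed in the world has none). Each returns a list of dicts, best first, with "score" (0 to 1); they miss things now and then, are a little off and sometimes report something else, mostly with a low value. They report only what shows in the picture. A call takes as long as a camera call. They do not tell look-alikes from the thing itself.
- models.boxes_of(thing, camera): "at" ([x, y, z] in m, in world coordinates, good to about 4 mm: the middle of the surface that is visible of it).
- models.regions_of(thing, camera): "pixels" (400x640 bool, what is visible of it).
- models.mark_of(thing, camera): "at" ([x, y, z] in m, in world coordinates, good to about 4 mm: a listed point, or the origin of a listed thing).
Readings, each from a call of its own:
- telemetry.current_t(): time.
- telemetry.current_joints(): joint angles.
- telemetry.current_dq(): joint speeds.
- telemetry.current_joint_efforts(): joint torques, N m.
- telemetry.current_ee_pos(): TCP position.
- telemetry.current_tool_rot(): TCP orientation.
- telemetry.current_wrist_force(): force on the tool from outside, world axes, zero at the start.
- telemetry.current_torque(): the same for the moment, N m.
- telemetry.current_opening(): finger opening in m.
- telemetry.current_finger_force(): force on a finger pad.
Only numpy, scipy, OpenCV 4.12 (cv2) and the standard library are available. Lean on these libraries where they do the work, as an engineer would, in place of code of your own. Each camera call takes 0.05 s, during which the arm holds its last target. There are 200 camera calls.

## Working session

There is one attempt and no reset: what is moved stays moved. The work goes in short steps, each a Python script; the robot and the scene stay as the last script left them, time stands still between calls to the robot, and variables do not carry over. Pictures are saved under pics/ and viewed, at most 10 in all, crops included, and the job is handed in when it is done.

```bash
mkdir -p pics; ls; python3 - <<'E'
from plant import r, gripper_to, inverse_kinematics, vision, models, telemetry
import cv2, numpy as np
for c in ["scene","side"]:
    im=vision.snapshot(c); cv2.imwrite(f"pics/{c}0.png",im[:,:,::-1])
    k=vision.get_calibration(c); print(c,k)
    for t in ["gauge","gauge_mouth","rack_middle","plunger_a_grip","plunger_a_nose"]:
        print(t,[(np.round(d["at"],3).tolist(),round(d["score"],2)) for d in models.mark_of(t,c)[:5]])
print(telemetry.current_t(), telemetry.current_tool_rot())
E
```

```text
pics
scene {'fx': 431.8550864644584, 'fy': 431.8550864644584, 'cx': 318.4473417099508, 'cy': 201.8676947481738, 'position': array([-0.04205165, -0.74647255,  0.64312161]), 'orientation': array([-0.46023633,  0.82856699, -0.27492257,  0.16148326])}
gauge [([0.622, 0.12, 0.058], 0.7), ([0.574, -0.053, -0.001], 0.63)]
gauge_mouth [([0.574, -0.053, 0.07], 0.74)]
rack_middle [([0.589, 0.115, 0.061], 0.67)]
plunger_a_grip [([0.485, 0.157, 0.059], 0.74), ([0.597, 0.414, 0.011], 0.44)]
plunger_a_nose [([0.614, 0.175, 0.058], 0.54), ([0.557, 0.291, 0.004], 0.52)]
side {'fx': 378.3963542344571, 'fy': 378.3963542344571, 'cx': 315.4604606531994, 'cy': 200.12888909278666, 'position': array([0.43097403, 0.83671188, 0.46948713]), 'orientation': array([ 0.04700491, -0.0680333 ,  0.8370533 , -0.54083618])}
gauge [([0.572, -0.051, 0.003], 0.93), ([0.616, 0.173, 0.058], 0.54), ([0.497, 0.104, 0.058], 0.41)]
gauge_mouth [([0.567, -0.052, 0.07], 0.61)]
rack_middle [([0.59, 0.116, 0.064], 0.76), ([0.567, -0.052, 0.066], 0.37)]
plunger_a_grip [([0.487, 0.158, 0.058], 0.96), ([0.594, 0.412, 0.011], 0.75), ([0.393, 0.016, 0.0], 0.66), ([0.63, 0.069, 0.06], 0.33)]
plunger_a_nose [([0.618, 0.167, 0.059], 0.74), ([0.561, 0.289, 0.007], 0.6)]
0.6 [4.72539980e-07 1.46847505e-01 9.89159140e-01 7.39671097e-05]
```

View pics/scene0.png

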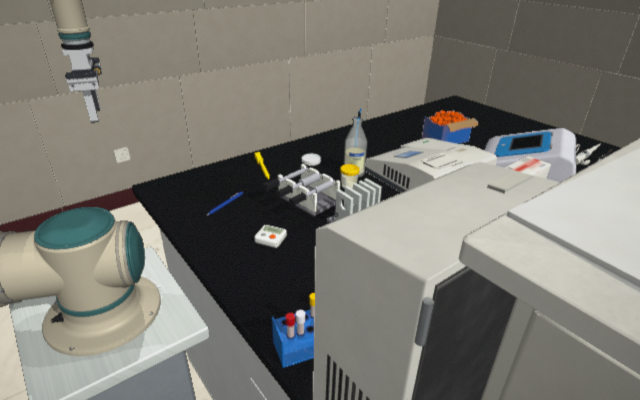

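View pics/side0.png

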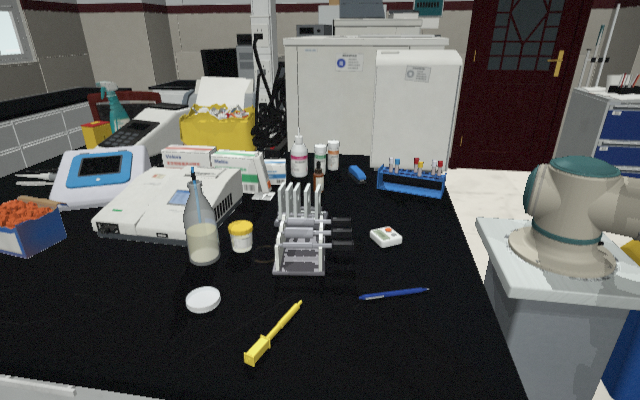

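The scene view shows the rack around (310,190) and the gauge plates at (358,197). The side view shows three grips at about (340,220–245) with the gauge behind them at (300,200), and a yellow look-alike lying at (272,335). Next I'll look from above with the wrist camera.

```bash
python3 - <<'E'
from plant import r, gripper_to, inverse_kinematics, vision, models, telemetry
import cv2, numpy as np
r.move_to([0.50,0.05,0.34],[0,0,1,0])
c="wrist"
k=vision.get_calibration(c); im=vision.snapshot(c); cv2.imwrite("pics/w1.png",im[:,:,::-1])
print(k, telemetry.current_ee_pos(), telemetry.current_t())
for t in ["gauge","gauge_mouth","rack_middle","plunger_a_grip","plunger_a_nose"]:
    print(t,[(np.round(d["at"],4).tolist(),round(d["score"],2)) for d in models.mark_of(t,c)[:5]])
E
```

```text
{'fx': 350.5877169497667, 'fy': 350.5877169497667, 'cx': 316.33438177962915, 'cy': 195.1873377249908, 'position': array([0.42827662, 0.05028984, 0.49364985]), 'orientation': array([0.08821326, 0.70106495, 0.7020214 , 0.08883867])} [0.49987594 0.05074066 0.33982085] 2.8333
gauge [([0.5734, -0.0512, -0.0012], 0.6), ([0.7289, 0.1055, 0.0019], 0.4)]
gauge_mouth [([0.5721, -0.0503, 0.0714], 0.65)]
rack_middle [([0.5948, 0.1161, 0.0588], 0.8), ([0.4959, 0.1023, 0.0584], 0.74)]
plunger_a_grip [([0.5965, 0.4098, 0.0072], 0.67), ([0.4934, 0.1568, 0.0669], 0.63)]
plunger_a_nose []
```

View pics/w1.png

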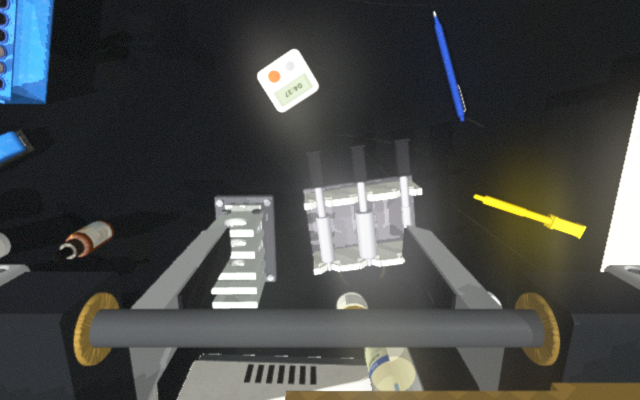

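The wrist view has the robot side at the top. The middle grip is at (358,160) and its head, which looks the widest, is at (366,235). The gauge plates are around (240,240). I'll take closer, centred views of both.

```bash
cat > h.py <<'E'
from plant import r, gripper_to, inverse_kinematics, vision, models, telemetry
import cv2, numpy as np
from scipy.spatial.transform import Rotation as R
def rot(q): return R.from_quat(np.roll(q,-1)).as_matrix()
def ray(k,px,z):  # pixel -> world at height z
    d=rot(k["orientation"])@[(px[0]-k["cx"])/k["fx"],(px[1]-k["cy"])/k["fy"],1]
    return k["position"]+d*(z-k["position"][2])/d[2]
def proj(k,p):
    c=rot(k["orientation"]).T@(np.array(p)-k["position"]); return np.array([k["fx"]*c[0]/c[2]+k["cx"],k["fy"]*c[1]/c[2]+k["cy"]])
E
python3 - <<'E'
from h import *
import pickle
for n,p in (("g",[0.47,-0.05,0.26]),("k",[0.47,0.105,0.26])):
    r.move_to(p,[0,0,1,0]); r.hold(0.2)
    k=vision.get_calibration("wrist"); im=vision.snapshot("wrist")
    pickle.dump((k,im),open(n+".pkl","wb"))
    cv2.imwrite(f"pics/{n}.png",cv2.resize(im[60:330,170:490,::-1],None,fx=2.2,fy=2.2,interpolation=cv2.INTER_CUBIC))
    for t in (["gauge","gauge_mouth"] if n=="g" else ["rack_middle","plunger_a_grip","plunger_a_nose"]):
        print(t,[(np.round(d["at"],4).tolist(),round(d["score"],2)) for d in models.mark_of(t,"wrist")[:5]])
print(telemetry.current_t(),telemetry.current_ee_pos())
E
```

```text
gauge [([0.5702, -0.0519, 0.0039], 0.79), ([0.5727, -0.0502, 0.0732], 0.18)]
gauge_mouth [([0.5734, -0.052, 0.0708], 0.98)]
rack_middle [([0.5952, 0.113, 0.0582], 0.8)]
plunger_a_grip [([0.4943, 0.157, 0.0614], 0.9), ([0.599, 0.4102, 0.0119], 0.66), ([0.4976, 0.1049, 0.0552], 0.64)]
plunger_a_nose [([0.6181, 0.1711, 0.0628], 0.92), ([0.5607, 0.2893, 0.005], 0.76)]
5.0917 [0.47016463 0.10416962 0.26002213]
```

View pics/g.png

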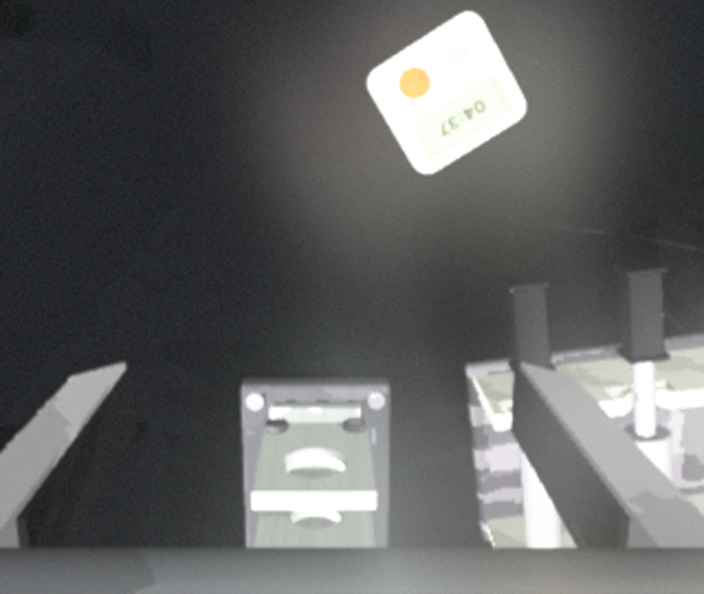

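View pics/k.png

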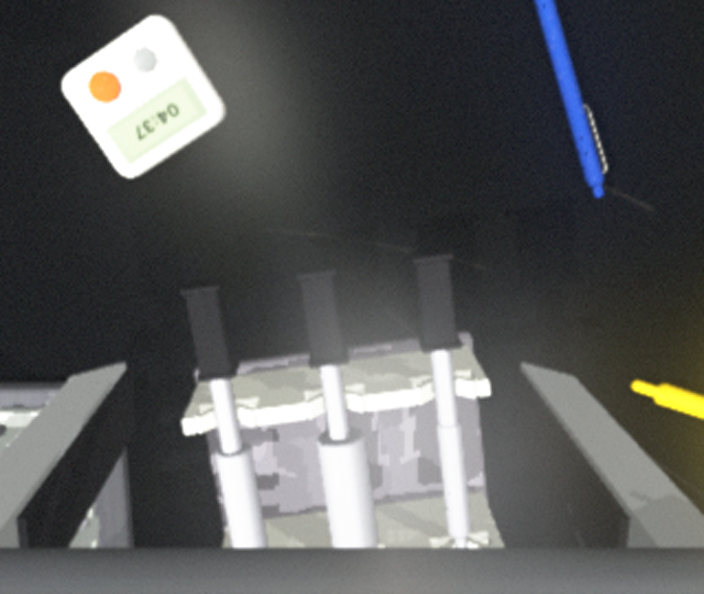

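Both crops are at 2.2x scale. In the gauge crop, the first plate's top front edge runs (252,491)–(377,491) and the base sides run (242,383)→(246,547) and (390,380)→(388,547). In the rack crop, the middle plunger has the thickest head, which starts at (344,440). Its grip runs from (318,273) to (330,364). I'll convert these to positions.

```bash
python3 - <<'E'
from h import *
import pickle
kg,_=pickle.load(open("g.pkl","rb")); kk,_=pickle.load(open("k.pkl","rb"))
P=lambda k,x,y,z: ray(k,(x/2.2+170,y/2.2+60),z)
def show(n,*ps):
    for p in ps: print(n,np.round(p,4))
a,b=P(kg,252,491,.1),P(kg,377,491,.1); show("plate top",a,b,(a+b)/2); print("w",np.linalg.norm(a-b), "yaw",np.arctan2(-(b-a)[0],(b-a)[1]))
c=[P(kg,*q,.014) for q in((242,383),(390,380),(246,547),(388,547))]
show("base",*c); print("w",np.linalg.norm(c[0]-c[1]))
for i in(0,1): d=c[i+2]-c[i]; print("yaw",np.arctan2(d[1],d[0]))
for n,q in (("m",((318.5,273,.0695),(330,364,.0695))),("R",((434,257,.0695),(440,349,.0695))),("L",((201,289,.0695),(217,379,.0695)))):
    u,v=[P(kk,*t) for t in q]; d=v-u; show(n,u,v,(u+v)/2); print("len",np.linalg.norm(d),"yaw",np.arctan2(d[1],d[0]))
# grip middle lateral edge, head width
u,v=P(kk,320,440,.06),P(kk,368,440,.06); show("head",u,v); print("dia",np.linalg.norm(u-v))
E
```

```text
plate top [ 0.5713 -0.0806  0.1   ]
plate top [ 0.5712 -0.0242  0.1   ]
plate top [ 0.5713 -0.0524  0.1   ]
w 0.056403938117638455 yaw 0.0020913741848538974
base [ 0.5523 -0.0933  0.014 ]
base [ 0.5504 -0.0115  0.014 ]
base [ 0.6546 -0.0934  0.014 ]
base [ 0.6545 -0.0102  0.014 ]
w 0.08181645190619175
yaw -0.0009884821336670574
yaw 0.013075210934264905
m [0.4755 0.1017 0.0695]
m [0.5195 0.107  0.0695]
m [0.4975 0.1044 0.0695]
len 0.04425083436685532 yaw 0.12005965686430728
R [0.4682 0.1543 0.0695]
R [0.5121 0.1586 0.0695]
R [0.4901 0.1564 0.0695]
len 0.04416648982480623 yaw 0.09820410399277053
L [0.483  0.0477 0.0695]
L [0.5269 0.0535 0.0695]
L [0.5049 0.0506 0.0695]
len 0.04428825646277207 yaw 0.13125610021432302
head [0.5627 0.1022 0.06  ]
head [0.5627 0.1261 0.06  ]
dia 0.02386428016283294
```

The numbers are consistent: grip length 44 mm, plate width 56.4 mm, base width 82 mm, and a middle head of about 24 mm, so it should stop at the third ring. Next I'll grasp it, lift it, carry it in front of the gauge and check.

```bash
cat >> h.py <<'E'
def q(yaw,pitch=0):  # tool down; yaw about world z; pitch>0 raises the nose
    m=R.from_euler("z",yaw)*R.from_euler("y",-pitch)*R.from_quat([0,1,0,0]); return np.roll(m.as_quat(),1)
E
python3 - <<'E'
from h import *
Y=0.122
gripper_to(0.042,45)
r.move_to([0.5035,0.1051,0.14],q(Y)); r.hold(.2); print(telemetry.current_ee_pos())
print("down",r.move_l([0.5035,0.1051,0.066],vel=.08,guard=8)); print(telemetry.current_ee_pos(),telemetry.current_wrist_force())
gripper_to(0.0,45); print(telemetry.current_opening(),telemetry.current_finger_force(),telemetry.current_wrist_force())
r.move_l([0.5035,0.1051,0.16],vel=.08); r.hold(.3)
print(telemetry.current_opening(),telemetry.current_wrist_force(),telemetry.current_torque(),telemetry.current_t())
k=vision.get_calibration("side");im=vision.snapshot("side");cv2.imwrite("pics/s2.png",cv2.resize(im[130:290,230:410,::-1],None,fx=4,fy=3.7,interpolation=cv2.INTER_CUBIC))
E
```

```text
[0.50461077 0.10524817 0.14210733]
down False
[0.50396728 0.10512769 0.06640953] [0.43418042 0.16905348 0.58186868]
0.015783150943624282 44.993605613708496 [ 0.24564545 -2.45735729  1.01540171]
0.015408273467385656 [ 0.94706298 -0.10729754 -1.92083874] [ 0.02358558  0.14081317 -0.02856337] 10.0083
```

View pics/s2.png

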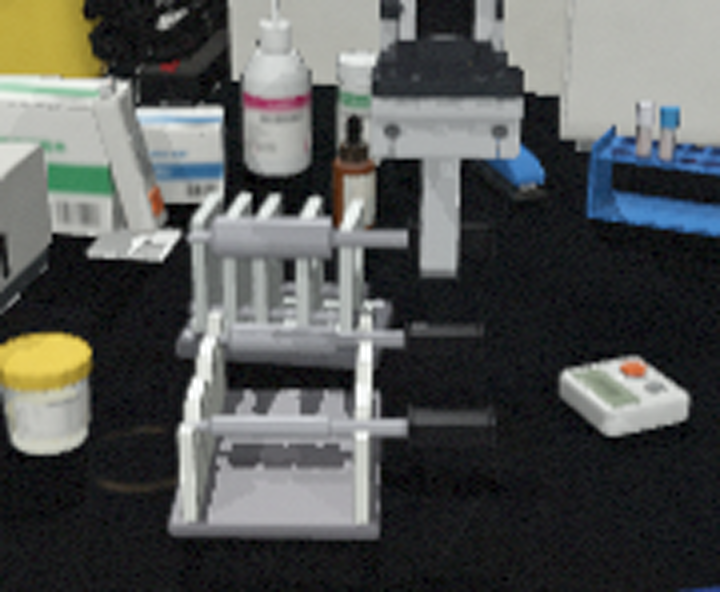

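The plunger is held and looks level: head at (214–330,236), stem end at (407,238). The other two are still in their places. Next I'll move it in front of the gauge at bore height and check the alignment.

```bash
python3 - <<'E'
from h import *
r.move_l([0.42,0.09,0.17],vel=.15)
r.move_to([0.41,-0.0524,0.17],q(0.004))
r.move_l([0.41,-0.0524,0.076],vel=.1); r.hold(.4)
p=telemetry.current_ee_pos(); print(p,telemetry.current_wrist_force(),telemetry.current_t())
k=vision.get_calibration("wrist");w=vision.snapshot("wrist");ks=vision.get_calibration("side");s=vision.snapshot("side")
import pickle; pickle.dump((k,w,ks,s,p),open("al.pkl","wb"))
A=cv2.resize(w[140:300,250:390,::-1],None,fx=3.5,fy=3.5,interpolation=cv2.INTER_CUBIC)
B=cv2.resize(s[160:240,255:405,::-1],(800,int(80*800/150)),interpolation=cv2.INTER_CUBIC)
cv2.imwrite("pics/al_w.png",A);cv2.imwrite("pics/al_s.png",B)
print("nose",[(np.round(d["at"],4).tolist(),round(d["score"],2)) for d in models.mark_of("plunger_a_nose","side")[:4]])
for n,x in (("stem rear",.433),("head rear",.468),("nose",.530)): print(n,proj(ks,[x,-.0524,.07]),proj(k,[x,-.0524,.07]))
for n,x in (("mouth",.572),("pl2",.6)): print(n,proj(ks,[x,-.0524,.07]),proj(k,[x,-.0524,.1]))
E
```

```text
[ 0.41009055 -0.05247075  0.07619848] [-0.57485312  0.39739709 -2.0528109 ] 12.8917
nose [([0.5573, 0.2888, 0.0085], 0.8), ([0.6141, 0.1697, 0.0579], 0.73), ([0.5711, -0.0505, 0.0014], 0.6)]
stem rear [372.99044987 201.45836184] [316.64406958 296.92771124]
head rear [359.19319463 200.58928372] [316.3406778 355.6702437]
nose [335.12132367 199.07301572] [315.86733568 447.31845763]
mouth [319.07680532 198.06238428] [315.47688222 564.50106199]
pl2 [308.49573703 197.39589121] [315.28166315 600.78070172]
```

View pics/al_w.png

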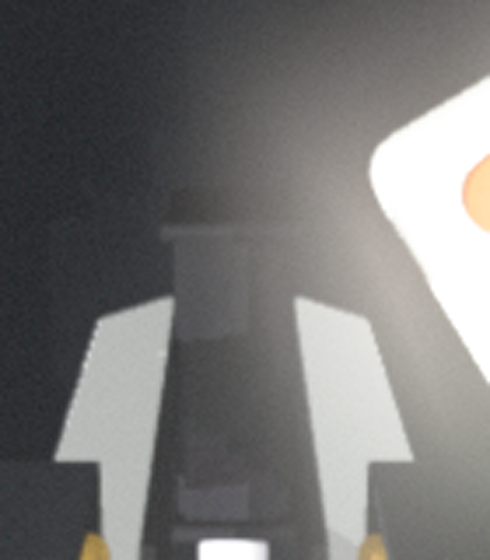

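View pics/al_s.png

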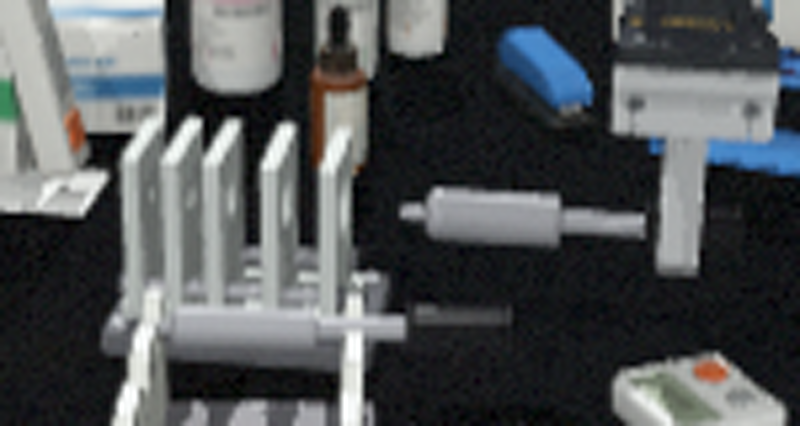

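The plunger is about level in the side crop (5.33x): pilot tip at (402,211), stem end at (645,226). The wrist crop shows the grip centred between the fingers. I'll check the vertical offset against the plate corners, then start the insertion with the force guarded.

```bash
python3 - <<'E'
from h import *
import pickle
k,w,ks,s,p=pickle.load(open("al.pkl","rb"))
c=lambda x:np.round((proj(ks,x)-[255,160])*800/150,1)
for n,x in (("p1 nearfront top",[.572,-.0244,.1]),("p1 far front top",[.572,-.0804,.1]),("p1 near back top",[.580,-.0244,.1]),("p5 near front top",[.668,-.0244,.1]),("pilot tip",[.5445,-.0524,.07]),("head top rear",[.4665,-.0524,.082]),("head bot rear",[.4665,-.0524,.058]),("head top front",[.5305,-.0524,.082]),("head bot front",[.5305,-.0524,.058])): print(n,c(x))
g=s[160:240,255:405].astype(float).mean(2)
for col in (86,92,97,103,): # head columns: edges by half-threshold
    v=g[25:55,col]; print(col+255,np.round(v[5:25]).astype(int))
E
```

```text
p1 nearfront top [332.4 168.5]
p1 far front top [350.5 124.8]
p1 near back top [315.6 167.5]
p5 near front top [133.6 156.5]
pilot tip [397.6 206.5]
head top rear [559.9 193.8]
head bot rear [557.8 239.3]
head top front [426.7 185.6]
head bot front [425.9 230.8]
341 [ 22  24  24  22  19 108 168 173 158 159 154 147 134 121 100  58  17   8
  20  22]
347 [ 27  26  24  16  22  40 148 188 160 157 156 153 142 130 116  85  23  25
  21  16]
352 [ 23  29  25  23  26  29 141 185 165 155 158 154 147 134 121  88  28  21
  26  25]
358 [ 19  25  20  25  30  28 101 168 181 156 155 154 148 137 126 104  59  22
  18  21]
```

```bash
python3 - <<'E'
from h import *
y,z=-.0524,.0768
f=lambda: np.round([*telemetry.current_ee_pos(),*telemetry.current_wrist_force()],4)
print(f())
for n,v in ((-.01,.06),(.018,.04),(.028,.02),(.034,.02),(.044,.02)):
    h=r.move_l([.4515+n,y,z],vel=v,guard=4); r.hold(.1); print(n,h,f(),np.round(telemetry.current_torque(),3))
    if h: break
print(telemetry.current_t())
E
```

```text
[ 0.41   -0.0524  0.076   0.389  -0.4001 -1.1204]
-0.01 False [ 0.4409 -0.0522  0.0766 -0.3404 -0.2194 -1.5171] [ 0.014  0.144 -0.013]
0.018 False [ 0.4691 -0.0523  0.0767 -0.9342  0.4954 -0.3682] [ 0.035  0.088 -0.029]
0.028 False [ 0.4793 -0.0524  0.0767  1.0487 -0.442  -2.4749] [0.089 0.137 0.011]
0.034 False [ 0.4858 -0.0525  0.0769  1.5701 -0.6042 -2.3659] [-0.079  0.066 -0.054]
0.044 False [ 0.4957 -0.0524  0.0768  0.7236 -1.0199 -2.1103] [-0.089  0.051 -0.161]
16.8167
```

The head went through the second ring with little force. Next I'll advance to contact and then build up about 10 N in small steps.

```bash
cat > p.py <<'E'
from h import *
y,z=-.0524,.0768
F=lambda n=10: np.mean([(telemetry.current_wrist_force(),r.hold(.01))[0] for _ in range(n)],0)
print(np.round(F(),2))
h=r.move_l([.4515+.066,y,z],vel=.012,guard=4); r.hold(.1)
p=telemetry.current_ee_pos(); print(h,np.round(p,4),np.round(F(),2))
if h:
    x=p[0]
    for i in range(20):
        x+=.0004; r.move_l([x,y,z],vel=.01); r.hold(.05); f=F(6); print(round(x,4),np.round(telemetry.current_ee_pos()[0],4),np.round(f,2))
        if f[0]<-9: break
    r.hold(.5); print(np.round(F(),2),np.round(telemetry.current_torque(),3),telemetry.current_opening(),telemetry.current_t())
E
python3 p.py
```

```text
[ 0.53 -0.72 -1.39]
True [ 0.5074 -0.0525  0.0759] [ 1.04 -0.74  0.16]
0.5078 0.5074 [-0.47 -1.28 -0.96]
0.5082 0.5076 [-1.81 -1.63 -0.68]
0.5086 0.5078 [-4.13 -1.73 -0.36]
0.509 0.5079 [-4.9  -1.72  0.28]
0.5094 0.5079 [-5.32 -1.87  0.66]
0.5098 0.508 [-6.46 -1.8   0.94]
0.5102 0.508 [-7.25 -2.1   1.35]
0.5106 0.508 [-7.53 -1.96  1.53]
0.511 0.508 [-8.1  -2.16  2.03]
0.5114 0.5081 [-8.32 -2.25  2.57]
0.5118 0.508 [-9.49 -2.35  2.78]
[-9.61 -2.37  2.68] [-0.392  1.444 -0.168] 0.015470423868513014 22.75
```

Contact came at nose x ≈ 56.5 mm, which is the third ring, and it is held at about 10 N. I'll ease the push off, release, retreat upward and verify.

```bash
python3 - <<'E'
from h import *
r.move_l([.5088,-.0524,.0768],vel=.01); r.hold(.2); print(np.round(telemetry.current_wrist_force(),2))
gripper_to(0.042); r.hold(.2); print(telemetry.current_ee_pos(),telemetry.current_finger_force())
r.move_l([.508,-.0524,.20],vel=.1); r.move_to([.43,-.05,.26],q(0)); r.hold(.2)
print(telemetry.current_t(), telemetry.current_wrist_force())
w=vision.snapshot("wrist"); s=vision.snapshot("side")
A=cv2.resize(w[100:270,220:420,::-1],(400,340)); B=cv2.resize(s[160:260,255:355,::-1],(400,400))
B=cv2.resize(B,(340,340)); cv2.imwrite("pics/end.png",np.hstack([A,B]))
E
```

```text
[-5.71 -1.49 -0.62]
[ 0.50879736 -0.05240018  0.07678944] 0.0
26.2667 [-0.08028206  0.21437944  0.33026429]
```

View pics/end.png

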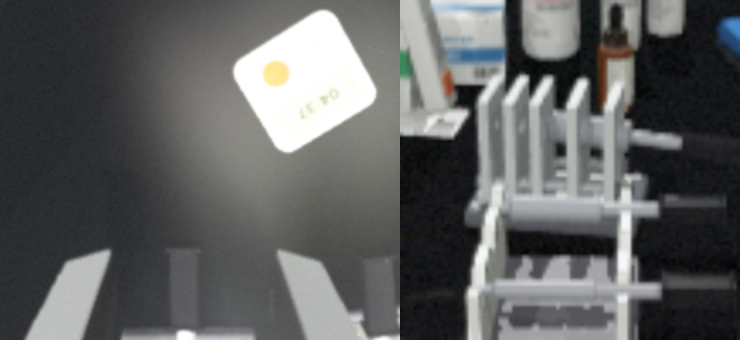

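In the side crop the plunger sits in the rings, with a slight droop of about 0.08 rad. The head's rear edge is near (630,133). I'll check its depth more precisely before handing in.

```bash
python3 - <<'E'
from h import *
import pickle
ks=vision.get_calibration("side"); s=vision.snapshot("side").astype(float).mean(2)
_,_,_,s0,_=pickle.load(open("al.pkl","rb")); s0=s0.astype(float).mean(2)
print("stem rear before (TCP .4101)"); print(s0[200:205,368:384].astype(int))
print("before head rear"); print(s0[192:209:2,354:366].astype(int))
print("now"); print(s[192:210,315:346].astype(int))
for n in (.052,.0565):
    print(n,"head rear",proj(ks,[.572+n-.064,-.0524,.068]),"stem rear",proj(ks,[.572+n-.104,-.0524,.066]))
E
```

```text
stem rear before (TCP .4101)
[[130 128 127 129 128 132 126 128  31  30  54 174 174 172 172 158]
 [162 171 172 169 171 174 172 168  35  30  58 173 173 173 174 163]
 [160 160 163 154 153 152 149 121  30  36  78 173 173 174 172 167]
 [119 122 125 128 121 123 123 112  33  31  87 173 173 174 172 159]
 [ 45  46  50  62  69  64  72  97  33  32  85 175 175 172 172 157]]
before head rear
[[ 24  26  27  20  20  25  19  26  19  24  23  27]
 [ 27  26  24  23  30  19  28  21  22  15  23  24]
 [132 142 103 102 101  89  18  26  21  25  21  21]
 [170 173 174 180 181 169  49  25  23  27  20  21]
 [155 153 158 158 155 143 133 163 163 165 163 160]
 [149 148 150 148 148 127 125 139 139 143 144 145]
 [123 124 125 125 126 106  22  23  21  20  26  29]
 [ 36  39  45  44  59  48  19  19  21  24  13  10]
 [ 23  22  22  19  18  25  22  22  25  28  18  25]]
now
[[199 200 209 114 114 117 111  17  15  27  15  23  19  19  22  22  21  18
   19  20  21  23  21  21  25  24  22  22  24  22  21]
 [176 177 177 114 121 122  31  18   5  27  26  23  22  19  22  22  21  20
   24  23  24  18  20  21  18  17  26  20  19  18  
[... 1533 characters left out ...]
9  33  35  32  29]
 [177 177 178 117 108  99  55  33  30  25  30  23  24  23  19  23  22  18
   30  22  26  20  23  21  22  25  23  32  27  30  28]
 [176 179 178 114 115  92  84  44  24  31  18  21  26  21  22  25  12  25
   22  22  23  19  20  22  23  23  19  22  24  22  21]
 [177 178 177 115 116  94  80  38  23  18  26  23  26  24  25  19  22  22
   25  22  23  22  21  25  27  23  22  17  20  23  23]
 [177 177 176 115 116  93  82  37  26  13  21  23  21  24  22  11  26  24
   19  17  24  26  21  26  25  28  21  25  17  20  21]]
0.052 head rear [323.63674634 199.0526821 ] stem rear [338.94084307 200.72731867]
0.0565 head rear [321.92512421 198.94437901] stem rear [337.20929949 200.61726081]
```

The stem's rear edge is at column 337.5. That puts the nose at about x = 55.7 mm, inside the 52–62 mm window, and the tilt is small. I'll hand it in.

```bash
python3 -c "
from h import *
print(r.sign_off(), telemetry.current_t())"
```

```text
the job is handed in; nothing more can be done
the job is handed in; nothing more can be done
```

The middle plunger is the 24 mm one: the third (19.5 mm) ring stopped it, I pressed it there at about 10 N, then let go and handed the job in with it at rest in the rings and its nose about 56 mm in.

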